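# Crack the nut held in the nutcracker

### The arm

A 6-joint arm with a two-finger parallel gripper is mounted at the origin on the work surface. World frame = base frame: x ahead of the robot, y to its left, z up, the work surface at z = 0. Lengths are in mm, angles in rad, forces in N, time in s.
With the tool pointing down it reaches from about 350 to 875 mm from the base axis. Payload 4.2 kg.
Tool frame: the origin (TCP) lies at the very end of the fingers, on their centre line; the grasp point (between the pads) lies arm.grip_depth behind it (arm.grip_depth is the distance from the TCP to the grasp point, in mm); x points along the fingers, y is the direction in which the jaws open and shut, and the axes are right-handed (so a half turn about x gives the same grasp; the last joint's range is limited). The gripper opens to 85 mm and grips with 20 to 120 N. Pads are 22 mm wide; open, the fingers measure 114 mm over their backs; the gripper's body (76 mm by 85 mm) begins 54 mm behind the grasp point. The pads swing forward as they close: fully open they stand 13 mm farther back than shut.
Start: joints at [-1.005, 0.385, 0.008, 0, -1.194, -0.259], TCP at [188.772, -595.789, 231.312] pointing down, gripper open.
Joint ranges: [-3.14, 3.14], [-1.21, 2.06], [-1.07, 1.41], [-3.16, 2.05], [-2.99, -0.16], [-3.1, 3.1]. Speed limits (rad/s): [2.79, 2.79, 3.14, 3.14, 3.14, 3.14].

### API

Orientations are given as a unit quaternion [x, y, z, w].
In Python, from bench import arm, get_image, models gives the robot as it stands.
- The arm moves only by the tool arm_command, never from a script. Its argument "rows" is a list of rows, each an object of numbers: "dx", "dy", "dz": the shift along the tool's x, y, z in m; "wx", "wy", "wz": the turn, a rotation vector about the tool's x, y, z in degrees; "gripper": the closure, from -1 (fully open) to 1 (shut). A call has exactly 8 rows; each row is the pose to reach, as a shift and turn from the pose measured when the call began, along the tool's axes at that moment; what a row does not reach only later rows make up. A row lasts 1/10 s, in which the tool goes at most 50 mm and 8.59 degrees, less where a joint would pass 70% of its speed; a pose out of reach is approached as far as the arm can. A call with a gripper value outside its range is refused whole. The fingers move at their own pace and stop on an object; the grip force is fixed at half the most. Time passes only in rows, so rows that repeat a pose let the fingers close, or fill a call up. It gives the time, the measured TCP pose, the force and the opening at its end, in the units of the state.
- arm.read_state(): the state, without advancing time (a new reading comes with each control period).
- get_image(name): name is "scene" or "top" or "wrist"; returns a dict with "img" (384x512x3 uint8, red, green, blue), "K" (3x3 intrinsics, pixels), "rvec" (rotation vector, rad) and "tvec" (3), from world to camera coordinates, as OpenCV has them; the wrist camera has in their place "T_tool_cam" (4x4, takes a point from camera to tool coordinates, whose origin is the TCP and whose axes are the tool frame's). Camera axes: x right, y down, z forward; pixel columns grow to the right and rows downward; lengths in mm; the calibration is good to about 2 mm. A picture is of the moment at which its call begins: read the wrist's pose just before it. There is no depth.
- arm.job_done(): hands the job in, once; it reports no verdict.
Trained networks look in the newest picture that a camera, given by its name, has taken for a name from the list of things; names that differ only in an ending like _2 or _b are one class to them, and where a whole thing is asked for, a point or a joint stands for the part that bears it (a point fixed in the world has none). Each returns a list of dicts, best first, with "conf" (0 to 1); they miss things now and then, are a little off and sometimes report something else, mostly with a low value. They report only what shows in the picture. A call takes as long as a camera call. They do not tell look-alikes from the thing itself.
- models.cut_out(camera, query): "mask" (384x512 bool, what is visible of it) and "extent" ([left, top, right, bottom] in pixels, round what is visible of it).
The state is a dict: "clock": time; "joints": joint angles; "joint_vel": joint speeds; "joint_efforts": joint torques, N m; "position": TCP position; "ee_rot": TCP orientation; "contact_force": force on the tool from outside, world axes, zero at the start; "wrist_torque": the same for the moment, N m; "gripper_width": finger opening in mm.
Only numpy, scipy, OpenCV 4.12 (cv2) and the standard library are available. Lean on these libraries where they do the work, as an engineer would, in place of code of your own. Each camera call takes 0.05 s, during which the arm holds its last target.

### The job

Two identical nutcrackers lie flat on the plywood board; only one has a walnut held in its jaws. Squeeze that one's two handles together until the nut gives and the handles go fully shut, then let go and leave it lying flat on the board about where it was. Leave the empty nutcracker alone.

Things in the scene. Friction and masses are not known exactly. Their poses are not given: they have to be found in the camera images.
- loaded_grip (a point): Squeeze point of the loose aluminium nutcracker with the walnut (0.35 kg, flat on the level board): midway between its handles, 9 mm above the board. +x: along the tool to its hinge link, 115 mm off (walnut 75 mm off, 31 mm tall); +y: across, to a handle; +z up. Handles: straight bars 18 mm tall, 10 mm thick, 50 mm ahead to 45 mm behind here; open, parallel, 59 mm over outer faces; shut, 33 mm.
- loaded_handle (a joint): Closing angle of either handle of the nutcracker with the walnut (they mirror each other), rad: 0 open, nut whole, as it starts; about 0.11 fully shut, nut cracked. Squeezed at the squeeze point it takes 3 N a side, rising to a peak of 13 N after 4 mm each; past 8 mm each the nut gives and the handles shut and stay shut. Let go sooner, they reopen. Pushing one handle only slides the tool.
- spare_grip (a point): The same point, with the same axes, of the empty nutcracker: same size, shape and material, nothing in its jaws, also loose on the board. To be left alone.
- spare_handle (a joint): Closing angle of either handle of the empty nutcracker, rad: 0 open, as it starts; 0.11 shut. Only a weak spring holds it open.
Things that resemble listed ones, but are neither listed nor needed, are in the scene too. What is shaped like the part that bears loaded_grip but orange is not meant.

How it is judged (in metres and radians):
At the end, for the whole second after the job is handed in: The loaded nutcracker's handles are shut (closing angle above 0.095 rad), and it lies flat on the board (within 0.1 rad) less than 60 mm from where it started, released (value of joint loaded_handle above 0.095 rad and angle between loaded_grip's own z axis and vertical below 0.1 rad and distance of loaded_grip from where it was at the start of the episode below 0.06 m); the robot touches nothing.
It fails at once if the empty nutcracker is squeezed (closing angle above 0.05 rad) (value of joint spare_handle above 0.05 rad).
It fails at once if the empty nutcracker is moved more than 30 mm (distance of spare_grip from where it was at the start of the episode above 0.03 m).
It also fails if it takes over 27 s, if anything falls off the work surface, if the arm or the gripper's body presses on something with over 40 N, if the wrist force passes 120 N, or if a joint passes its speed limit or range.

## Working session

There is one attempt and no reset: what is moved stays moved. The work goes in short steps, Python scripts to look and compute and a tool call to move; the robot and the scene stay as the last step left them, time stands still between calls to the robot, and variables do not carry over. Pictures are saved under pics/ and viewed, and the job is handed in when it is done.

Besides the shell and the picture viewer there is one more tool, called after "Emit:" as name(argument=value, ...), one argument or row to a line, values as JSON. arm_command: Moves the arm, as the interface text tells. Its arguments: {"type":"object","properties":{"rows":{"type":"array"}},"required":["rows"]}

```bash
mkdir -p pics
cat > h.py <<'E'
import numpy as np, cv2, pickle
from scipy.spatial.transform import Rotation as R
from bench import arm,get_image,models
def save(im,name): cv2.imwrite('pics/'+name+'.png',im[...,::-1])
E
python3 - <<'E'
from h import *
s=arm.read_state(); print({k:np.round(v,3) for k,v in s.items()}, arm.grip_depth)
for c in ['scene','top']:
    d=get_image(c); save(d['img'],c+'0'); pickle.dump(d,open(c+'.pkl','wb'))
    for q in ['loaded_grip','spare_grip']:
        r=models.cut_out(c,q)
        pickle.dump(r,open(f'{c}_{q}.pkl','wb'))
        print(c,q,[(round(x['conf'],2),x['extent'],x['mask'].sum()) for x in r])
E
```

```text
{'clock': np.float64(0.0), 'joints': array([-1.005e+00,  3.860e-01,  7.000e-03, -1.000e-03, -1.194e+00,
       -2.590e-01]), 'joint_vel': array([ 0.001, -0.   , -0.   ,  0.001, -0.   ,  0.   ]), 'joint_efforts': array([ 0.0000e+00, -3.9229e+01,  1.8839e+01,  4.1860e+00, -5.0000e-03,
       -0.0000e+00]), 'position': array([ 188.596, -595.25 ,  230.191]), 'ee_rot': array([-0.107,  0.699,  0.109,  0.699]), 'contact_force': array([-0.665,  1.075,  0.289]), 'wrist_torque': array([0.02 , 0.002, 0.027]), 'gripper_width': np.float64(85.537)} 18.700000000000003
scene loaded_grip [(0.77, [252.9, 188.6, 294.4, 237.6], np.int64(683)), (0.67, [182.0, 144.3, 201.8, 162.8], np.int64(248)), (0.64, [340.9, 163.6, 375.1, 191.6], np.int64(324))]
scene spare_grip [(0.85, [118.5, 182.2, 187.1, 225.0], np.int64(895))]
top loaded_grip [(0.81, [140.4, 249.9, 178.7, 309.9], np.int64(721)), (0.63, [336.6, 230.3, 365.2, 273.2], np.int64(328)), (0.57, [198.5, 130.3, 250.4, 185.7], np.int64(637))]
top spare_grip [(0.67, [316.1, 103.7, 356.6, 165.1], np.int64(477))]
```

Run:
```python
import cv2
for c in ['scene','top']:
    i=cv2.imread(f'pics/{c}0.png'); cv2.imwrite(f'pics/{c}0b.png',cv2.resize(i,(800,600),interpolation=cv2.INTER_CUBIC))
```

```text
(no output)
```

View pics/scene0b.png

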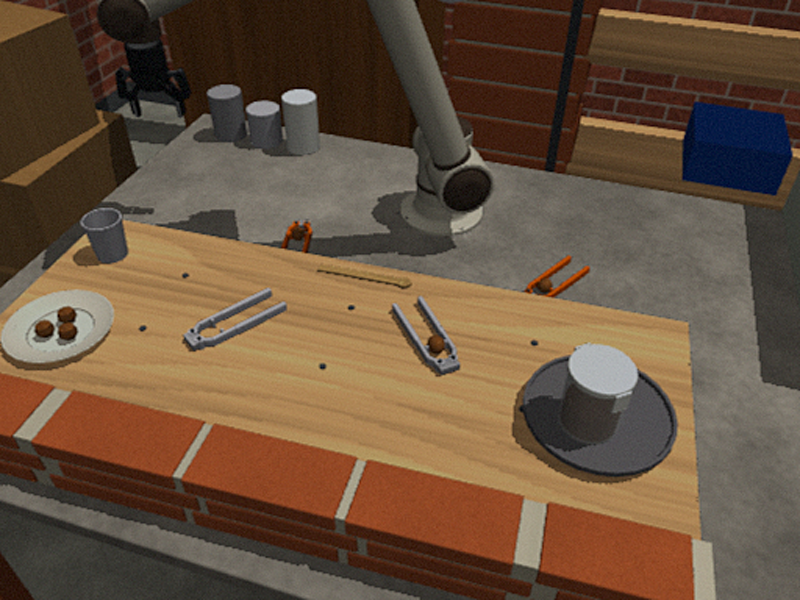

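View pics/top0b.png

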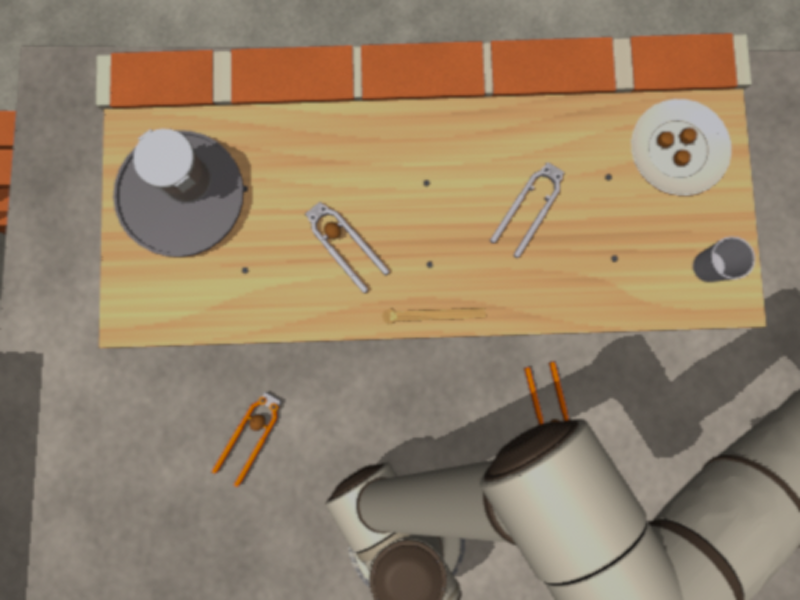

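Candidates:
- Silver with walnut: scene 640-scale (425,335), top (345,245) in the enlarged 800x600 views.
- Silver and empty: scene (235,318), top (528,210).
- Orange with walnut: scene (298,235) and (558,277), top (250,437) and (545,390).

By the description I choose the silver one with the walnut. Next is a close crop to check it.

Run:
```python
import cv2,numpy as np
a=cv2.imread('pics/scene0.png')[180:250,240:310]; b=cv2.imread('pics/top0.png')[124:194,190:260]
o=[cv2.resize(x,(390,390),interpolation=cv2.INTER_CUBIC) for x in (a,b)]
for x in o:
    for k in range(0,70,10):
        p=int(k*390/70); cv2.line(x,(p,0),(p,6),(0,0,255)); cv2.line(x,(0,p),(6,p),(0,0,255))
cv2.imwrite('pics/crop1.png',np.hstack(o))
```

```text
(no output)
```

View pics/crop1.png

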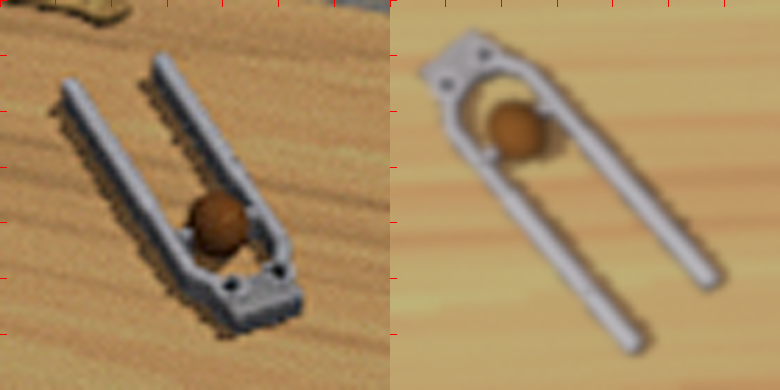

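```bash
cat >> h.py <<'E'
def P(d):
    M=np.eye(4)[:3]; M[:,:3]=cv2.Rodrigues(np.array(d['rvec'],float))[0]; M[:,3]=np.ravel(d['tvec']); return np.array(d['K'])@M
E
python3 - <<'E'
from h import *
S,T=[pickle.load(open(c+'.pkl','rb')) for c in('scene','top')]
k=390/70
s=np.array([[69,84],[160,60],[232,285],[280,271],[218,222]])/k+[240,180]-.5
t=np.array([[324,280],[246,348],[95,54],[56,84],[125,130]])/k+[190,124]-.5
X=cv2.triangulatePoints(P(S),P(T),s.T,t.T); X=(X[:3]/X[3]).T
print(X.round(1))
print(np.linalg.norm(X[0]-X[1]),np.linalg.norm(X[2]-X[3]))
e=(X[0]+X[1])/2; h=(X[2]+X[3])/2; ax=(h-e)[:2]; L=np.linalg.norm(ax); ax/=L
g=e[:2]+ax*45
print('len',L,'axis deg',np.degrees(np.arctan2(ax[1],ax[0])),'grip',g,'walnut off',(X[4][:2]-g)@ax,'hinge off',(h[:2]-g)@ax)
st=arm.read_state(); Rm=R.from_quat(st['ee_rot']).as_matrix(); print(Rm.round(3),st['position'],np.linalg.norm(g))
E
```

```text
[[487.8  38.  121.5]
 [453.8  75.9 119.7]
 [600.2 153.2 126.4]
 [584.8 172.1 126.5]
 [562.1 136.8 125.6]]
50.924920569015455 24.377132174732363
len 161.19353217126053 axis deg 40.96864369132142 grip [504.76131716  86.48045862] walnut off 76.22946918137579 hinge off 116.1935321712605
[[-0.    -0.302  0.953]
 [ 0.001  0.953  0.302]
 [-1.     0.001 -0.   ]] [ 188.70273593 -595.6321807   230.93079064] 512.1160581611907
```

Measured: walnut 76 mm from the grip point (expected 75), hinge 116 mm (115), handle spacing 51 mm (49). The board itself is about 105 mm above the work surface. Moving to hover over it.

Emit:
arm_command(
  rows=[
    {"dx": -0.06, "dy": 0.07, "dz": 0.063, "wx": -3, "gripper": -1},
    {"dx": -0.06, "dy": 0.139, "dz": 0.127, "wx": -6, "gripper": -1},
    {"dx": -0.06, "dy": 0.208, "dz": 0.19, "wx": -9, "gripper": -1},
    {"dx": -0.06, "dy": 0.278, "dz": 0.253, "wx": -12, "gripper": -1},
    {"dx": -0.06, "dy": 0.347, "dz": 0.317, "wx": -15, "gripper": -1},
    {"dx": -0.06, "dy": 0.416, "dz": 0.38, "wx": -18, "gripper": -1},
    {"dx": -0.06, "dy": 0.486, "dz": 0.444, "wx": -21, "gripper": -1},
    {"dx": -0.06, "dy": 0.555, "dz": 0.507, "wx": -23.4, "gripper": -1},
  ],
)

```text
validation failed for argument at $.ro...
```

Emit:
arm_command(
  rows=[
    {"dx": -0.06, "dy": 0.07, "dz": 0.063, "wx": -3.0, "wy": 0.0, "wz": 0.0, "gripper": -1.0},
    {"dx": -0.06, "dy": 0.139, "dz": 0.127, "wx": -6.0, "wy": 0.0, "wz": 0.0, "gripper": -1.0},
    {"dx": -0.06, "dy": 0.208, "dz": 0.19, "wx": -9.0, "wy": 0.0, "wz": 0.0, "gripper": -1.0},
    {"dx": -0.06, "dy": 0.278, "dz": 0.253, "wx": -12.0, "wy": 0.0, "wz": 0.0, "gripper": -1.0},
    {"dx": -0.06, "dy": 0.347, "dz": 0.317, "wx": -15.0, "wy": 0.0, "wz": 0.0, "gripper": -1.0},
    {"dx": -0.06, "dy": 0.416, "dz": 0.38, "wx": -18.0, "wy": 0.0, "wz": 0.0, "gripper": -1.0},
    {"dx": -0.06, "dy": 0.486, "dz": 0.444, "wx": -21.0, "wy": 0.0, "wz": 0.0, "gripper": -1.0},
    {"dx": -0.06, "dy": 0.555, "dz": 0.507, "wx": -23.4, "wy": 0.0, "wz": 0.0, "gripper": -1.0},
  ],
)

```text
clock: 1.1
position: [352.9, -239.5, 284.8]
ee_rot: [-0.248, 0.662, 0.248, 0.663]
contact_force: [0.7, -0.4, 0.3]
gripper_width: 85.0
```

Emit:
arm_command(
  rows=[
    {"dx": 0.0, "dy": 0.021, "dz": 0.047, "wx": 0.0, "wy": 0.0, "wz": 0.0, "gripper": -1.0},
    {"dx": 0.0, "dy": 0.042, "dz": 0.094, "wx": 0.0, "wy": 0.0, "wz": 0.0, "gripper": -1.0},
    {"dx": 0.0, "dy": 0.063, "dz": 0.141, "wx": 0.0, "wy": 0.0, "wz": 0.0, "gripper": -1.0},
    {"dx": 0.0, "dy": 0.084, "dz": 0.188, "wx": 0.0, "wy": 0.0, "wz": 0.0, "gripper": -1.0},
    {"dx": 0.0, "dy": 0.105, "dz": 0.235, "wx": 0.0, "wy": 0.0, "wz": 0.0, "gripper": -1.0},
    {"dx": 0.0, "dy": 0.126, "dz": 0.282, "wx": 0.0, "wy": 0.0, "wz": 0.0, "gripper": -1.0},
    {"dx": 0.0, "dy": 0.146, "dz": 0.329, "wx": 0.0, "wy": 0.0, "wz": 0.0, "gripper": -1.0},
    {"dx": 0.0, "dy": 0.146, "dz": 0.329, "wx": 0.0, "wy": 0.0, "wz": 0.0, "gripper": -1.0},
  ],
)

```text
clock: 1.9
position: [506.6, 90.6, 284.5]
ee_rot: [-0.249, 0.661, 0.249, 0.662]
contact_force: [-0.7, -0.7, -0.3]
gripper_width: 85.2
```

Run:
```python
from h import *
s=arm.read_state(); d=get_image('wrist'); d['st']=s; pickle.dump(d,open('w1.pkl','wb')); save(d['img'],'w1')
print(s['clock'],s['position'],s['ee_rot']); print(np.array(d['T_tool_cam']).round(2), d['K'])
r=models.cut_out('wrist','loaded_grip'); print([(x['conf'],x['extent']) for x in r])
cv2.imwrite('pics/w1b.png',cv2.resize(d['img'][...,::-1],(800,600),interpolation=cv2.INTER_CUBIC))
```

```text
1.9 [506.56391559  90.58586774 284.51104174] [-0.24930549  0.66123549  0.24943488  0.66211528]
[[  -0.     -0.31    0.95 -143.18]
 [   1.     -0.      0.     -0.65]
 [  -0.      0.95    0.31  -79.53]
 [   0.      0.      0.      1.  ]] [[268.4333883    0.         256.02317306]
 [  0.         268.4333883  192.53627087]
 [  0.           0.           1.        ]]
[(0.7, [228.6, 131.2, 284.5, 272.7]), (0.63, [444.5, 70.8, 510.2, 124.3])]
```

View pics/w1b.png

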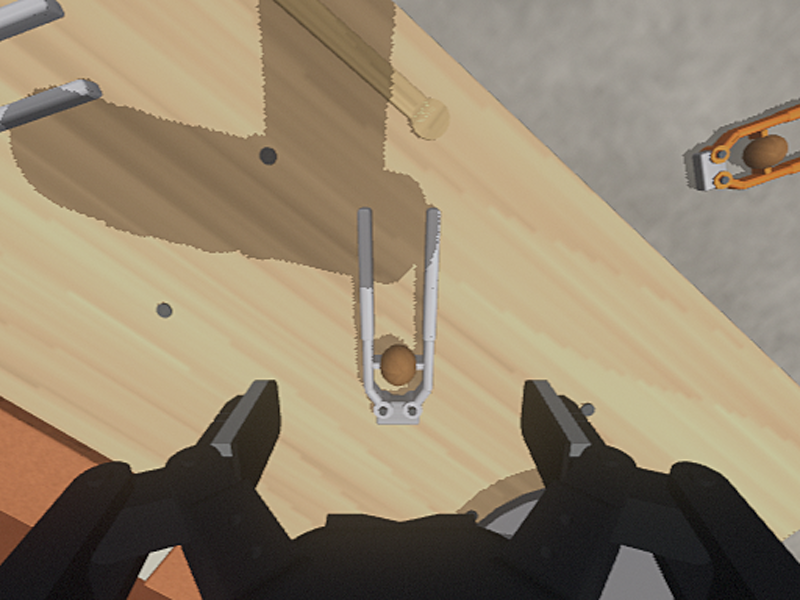

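The wrist view shows the silver nutcracker with its walnut (398,365) between the jaws, handle tips at (364,209) and (434,209), hinge at (398,412), aligned with the tool. I'll combine this with the other views.

```bash
cat >> h.py <<'E'
def PW(d):
    Tw=np.eye(4); Tw[:3,:3]=R.from_quat(d['st']['ee_rot']).as_matrix(); Tw[:3,3]=d['st']['position']
    return np.array(d['K'])@np.linalg.inv(Tw@np.array(d['T_tool_cam']))[:3]
E
python3 - <<'E'
from h import *
S,T=[pickle.load(open(c+'.pkl','rb')) for c in('scene','top')]; W=pickle.load(open('w1.pkl','rb'))
k=390/70
s=np.array([[69,84],[160,60],[232,285],[280,271]])/k+[240,180]-.5
t=np.array([[324,280],[246,348],[95,54],[56,84]])/k+[190,124]-.5
w=np.array([[364,211],[434,211],[383,411],[412,411]])*.64-.5
# assign left/right by projection
from itertools import product
for nm,(A,a) in {'S':(P(S),s),'T':(P(T),t)}.items():
  for o in ([0,1,2,3],[1,0,3,2]):
    X=cv2.triangulatePoints(A,PW(W),a.T,w[o].T); X=(X[:3]/X[3]).T
    r=PW(W)@np.c_[X,np.ones(4)].T; r=(r[:2]/r[2]).T-w[o]
    print(nm,o,X.round(1).tolist(),'res',np.abs(r).max().round(1))
# plane intersection at given z, all
def ray(Pm,uv,z):
    A=np.c_[Pm[:,0],Pm[:,1],-np.array([*uv,1])]; return np.linalg.solve(A,-(Pm[:,2]*z+Pm[:,3]))[:2]
for z in (117,121,125):
  for nm,Pm,a in (('S',P(S),s),('T',P(T),t),('W',PW(W),w)):
    X=np.array([ray(Pm,u,z) for u in a]); e=(X[0]+X[1])/2;h=(X[2]+X[3])/2; L=np.linalg.norm(h-e); ax=(h-e)/L
    print(z,nm,'grip',(e+45*ax).round(1),'L',L.round(1),'sep',np.linalg.norm(X[0]-X[1]).round(1),'deg',np.degrees(np.arctan2(ax[1],ax[0])).round(1))
E
```

```text
S [0, 1, 2, 3] [[488.6, 38.9, 122.4], [455.5, 76.7, 121.3], [601.7, 154.0, 128.2], [586.0, 172.4, 127.8]] res 0.3
S [1, 0, 3, 2] [[472.7, 46.6, 113.8], [480.3, 70.7, 141.9], [594.2, 158.2, 123.9], [594.7, 168.3, 133.6]] res 30.4
T [0, 1, 2, 3] [[494.8, 38.8, 78.5], [454.9, 76.6, 115.1], [598.0, 151.7, 135.0], [583.8, 171.0, 131.4]] res 1.2
T [1, 0, 3, 2] [[442.6, 33.6, 411.2], [314.0, 18.0, 1245.3], [586.4, 152.4, 156.7], [590.3, 166.5, 127.1]] res 153.4
117 S grip [500.3  86.2] L 157.0 sep 50.0 deg 42.0
117 T grip [505.5  86.2] L 163.4 sep 51.5 deg 40.9
117 W grip [506.4  87.8] L 167.6 sep 50.9 deg 40.8
121 S grip [504.6  87.5] L 156.2 sep 49.8 deg 42.0
121 T grip [504.9  86. ] L 162.9 sep 51.3 deg 40.9
121 W grip [506.1  87.5] L 165.5 sep 50.3 deg 40.8
125 S grip [508.9  88.7] L 155.5 sep 49.5 deg 42.0
125 T grip [504.3  85.9] L 162.3 sep 51.1 deg 40.9
125 W grip [505.8  87.2] L 163.3 sep 49.6 deg 40.8
```

Run:
```python
from h import *
S,T=[pickle.load(open(c+'.pkl','rb')) for c in('scene','top')]; W=pickle.load(open('w1.pkl','rb'))
def c(img,u,r=7):
    x,y=np.round(u).astype(int); p=img[y-r:y+r+1,x-r:x+r+1].sum(2).astype(float); m=np.clip(np.percentile(p,30)-p-40,0,None)
    m=np.clip(np.median(p)*.7-p,0,None) if m.sum()==0 else m
    yy,xx=np.mgrid[-r:r+1,-r:r+1]; return np.array([x+(m*xx).sum()/m.sum(),y+(m*yy).sum()/m.sum()])
for w,t,s in (((268,156),(430,265),(350,307)),((164,310),(426,183),(322,366))):
    w,t,s=[c(d['img'],np.array(u)*.64) for d,u in ((W,w),(T,t),(S,s))]; print(w/.64,t/.64,s/.64)
    for A,a,B,b in ((P(S),s,PW(W),w),(P(T),t,PW(W),w),(P(S),s,P(T),t)):
        X=cv2.triangulatePoints(A,B,a,b); print((X[:3]/X[3]).T.round(1))
```

```text
[273.4375 151.5625] [428.98469612 263.69733558] [350.39582102 307.07612819]
[[502.2 -38.2 104.5]]
[[505.  -37.5 100.8]]
[[505.1 -37.6 107.4]]
[164.56793877 308.53766982] [425.85776812 182.38170299] [321.93838089 365.87046666]
[[655.7 -30.8 108.5]]
[[653.4 -30.8 111.7]]
[[654.7 -31.2 107.3]]
```

Emit:
arm_command(
  rows=[
    {"dx": 0.03, "dy": -0.002, "dz": -0.003, "wx": 0.0, "wy": 0.0, "wz": 0.0, "gripper": -1.0},
    {"dx": 0.06, "dy": -0.002, "dz": -0.003, "wx": 0.0, "wy": 0.0, "wz": 0.0, "gripper": -1.0},
    {"dx": 0.09, "dy": -0.002, "dz": -0.003, "wx": 0.0, "wy": 0.0, "wz": 0.0, "gripper": -1.0},
    {"dx": 0.12, "dy": -0.002, "dz": -0.003, "wx": 0.0, "wy": 0.0, "wz": 0.0, "gripper": -1.0},
    {"dx": 0.14, "dy": -0.002, "dz": -0.003, "wx": 0.0, "wy": 0.0, "wz": 0.0, "gripper": -1.0},
    {"dx": 0.15, "dy": -0.002, "dz": -0.003, "wx": 0.0, "wy": 0.0, "wz": 0.0, "gripper": -1.0},
    {"dx": 0.15, "dy": -0.002, "dz": -0.003, "wx": 0.0, "wy": 0.0, "wz": 0.0, "gripper": -1.0},
    {"dx": 0.15, "dy": -0.002, "dz": -0.003, "wx": 0.0, "wy": 0.0, "wz": 0.0, "gripper": -1.0},
  ],
)

```text
clock: 2.8
position: [505.1, 84.7, 135.5]
ee_rot: [-0.249, 0.661, 0.249, 0.662]
contact_force: [0.7, -1.0, 0.2]
gripper_width: 85.5
```

Run:
```python
from h import *
s=arm.read_state(); d=get_image('wrist'); d['st']=s; pickle.dump(d,open('w2.pkl','wb')); save(d['img'],'w2')
print(s['clock'],s['position'],s['ee_rot'],s['contact_force'])
cv2.imwrite('pics/w2b.png',cv2.resize(d['img'][...,::-1],(800,600),interpolation=cv2.INTER_CUBIC))
```

```text
2.8 [505.11260457  84.65568036 135.49842097] [-0.24889915  0.66131492  0.2487266   0.66245518] [ 0.70715982 -0.98368233  0.17717426]
```

View pics/w2b.png

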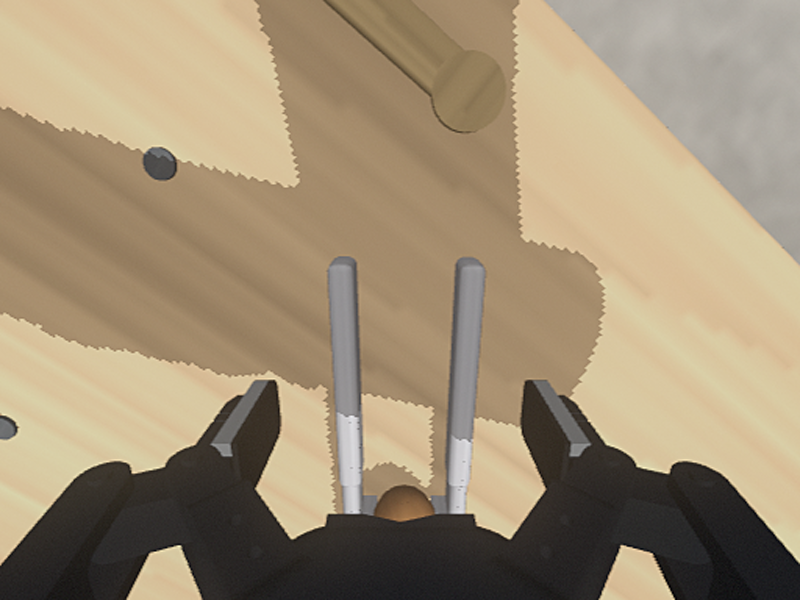

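Run:
```python
from h import *
A=pickle.load(open('w1.pkl','rb'));B=pickle.load(open('w2.pkl','rb'))
a=np.array([[364,209],[434,209],[268,156],[432,118]])*.64-.5
b=np.array([[343,258],[470,258],[160,163],[468,90]])*.64-.5
X=cv2.triangulatePoints(PW(A),PW(B),a.T,b.T); X=(X[:3]/X[3]).T; print(X.round(1))
m=(X[0]+X[1])/2; ax=np.array([.755,.656]); print('grip',m[:2]+45*ax, np.linalg.norm(X[0]-X[1]))
```

```text
[[489.4  38.3 106.8]
 [454.6  77.6 108.6]
 [505.3 -36.7 111.6]
 [409.2  33.8 104.4]]
grip [505.98727563  87.48374375] 52.55257587151826
```

Run:
```python
from h import *
S,T=[pickle.load(open(c+'.pkl','rb')) for c in('scene','top')]; B=pickle.load(open('w2.pkl','rb'));A=pickle.load(open('w1.pkl','rb'))
def tri(obs):
    from scipy.optimize import least_squares
    f=lambda X:np.concatenate([((q:=Pm@np.r_[X,1])[:2]/q[2]-u) for Pm,u in obs])
    r=least_squares(f,[505,50,110]); return r.x.round(1),r.fun.round(1)
z=.64
print('dot',tri([(P(S),np.array([350.4,307.1])*z-.0),(PW(B),np.array([160,163])*z-.5),(P(T),np.array([429,263.7])*z),(PW(A),np.array([268,156])*z-.5)]))
k=390/70
for s,t,a,b in (((69,84),(324,280),(364,209),(343,258)),((160,60),(246,348),(434,209),(470,258))):
    print('tip',tri([(P(S),np.array(s)/k+[240,180]-.5),(P(T),np.array(t)/k+[190,124]-.5),(PW(A),np.array(a)*z-.5),(PW(B),np.array(b)*z-.5)]))
```

```text
dot (array([505.9, -37.5, 109.6]), array([-0. , -0.4,  0.2,  0. ,  0.1, -0.5, -0.3, -0.2]))
tip (array([486.7,  37.9, 118.9]), array([-0.1,  0.4, -0.1,  0.6,  0.4, -1. , -0.3,  0.6]))
tip (array([454.1,  75.5, 117.8]), array([-0.3,  0.5,  0.1,  0. , -0.4, -0.8,  0.3,  0.5]))
```

Emit:
arm_command(
  rows=[
    {"dx": 0.01, "dy": 0.002, "dz": 0.001, "wx": 0.0, "wy": 0.0, "wz": 0.0, "gripper": -1.0},
    {"dx": 0.018, "dy": 0.002, "dz": 0.001, "wx": 0.0, "wy": 0.0, "wz": 0.0, "gripper": -1.0},
    {"dx": 0.023, "dy": 0.002, "dz": 0.001, "wx": 0.0, "wy": 0.0, "wz": 0.0, "gripper": -1.0},
    {"dx": 0.027, "dy": 0.002, "dz": 0.001, "wx": 0.0, "wy": 0.0, "wz": 0.0, "gripper": -1.0},
    {"dx": 0.027, "dy": 0.002, "dz": 0.001, "wx": 0.0, "wy": 0.0, "wz": 0.0, "gripper": -1.0},
    {"dx": 0.027, "dy": 0.002, "dz": 0.001, "wx": 0.0, "wy": 0.0, "wz": 0.0, "gripper": -1.0},
    {"dx": 0.027, "dy": 0.002, "dz": 0.001, "wx": 0.0, "wy": 0.0, "wz": 0.0, "gripper": -1.0},
    {"dx": 0.027, "dy": 0.002, "dz": 0.001, "wx": 0.0, "wy": 0.0, "wz": 0.0, "gripper": -1.0},
  ],
)

```text
clock: 3.65
position: [505.0, 87.2, 109.0]
ee_rot: [-0.249, 0.661, 0.249, 0.663]
contact_force: [-0.6, 0.1, -0.1]
gripper_width: 85.4
```

Run:
```python
from h import *
s=arm.read_state(); d=get_image('wrist'); e=get_image('scene')
print(s['clock'],s['position'],s['contact_force'])
a=cv2.resize(d['img'][180:330,100:400,::-1],(600,300),interpolation=cv2.INTER_CUBIC)
b=cv2.resize(e['img'][150:250,200:400,::-1],(600,300),interpolation=cv2.INTER_CUBIC)
cv2.imwrite('pics/w3.png',np.vstack([a,b]))
```

```text
3.65 [504.98605362  87.17635977 109.03378737] [-0.63204505  0.05553162 -0.07525449]
```

View pics/w3.png

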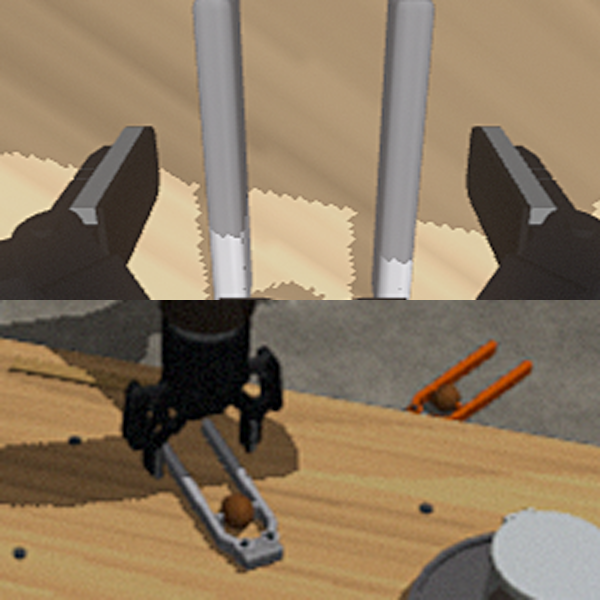

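Emit:
arm_command(
  rows=[
    {"dx": 0.0, "dy": 0.0, "dz": 0.0, "wx": 0.0, "wy": 0.0, "wz": 0.0, "gripper": -0.48},
    {"dx": 0.0, "dy": 0.0, "dz": 0.0, "wx": 0.0, "wy": 0.0, "wz": 0.0, "gripper": -0.48},
    {"dx": 0.0, "dy": 0.0, "dz": 0.0, "wx": 0.0, "wy": 0.0, "wz": 0.0, "gripper": -0.48},
    {"dx": 0.0, "dy": 0.0, "dz": 0.0, "wx": 0.0, "wy": 0.0, "wz": 0.0, "gripper": -0.48},
    {"dx": 0.0, "dy": 0.0, "dz": 0.0, "wx": 0.0, "wy": 0.0, "wz": 0.0, "gripper": -0.48},
    {"dx": 0.0, "dy": 0.0, "dz": 0.0, "wx": 0.0, "wy": 0.0, "wz": 0.0, "gripper": -0.48},
    {"dx": 0.0, "dy": 0.0, "dz": 0.0, "wx": 0.0, "wy": 0.0, "wz": 0.0, "gripper": -0.48},
    {"dx": 0.0, "dy": 0.0, "dz": 0.0, "wx": 0.0, "wy": 0.0, "wz": 0.0, "gripper": -0.48},
  ],
)

```text
clock: 4.55
position: [504.9, 87.1, 109.0]
ee_rot: [-0.249, 0.661, 0.249, 0.663]
contact_force: [-0.0, 0.1, -0.4]
gripper_width: 63.2
```

Run:
```python
from h import *
s=arm.read_state(); d=get_image('wrist'); e=get_image('scene')
print(s['clock'],s['position'],s['contact_force'],s['gripper_width'])
a=cv2.resize(d['img'][180:330,100:400,::-1],(600,300),interpolation=cv2.INTER_CUBIC)
b=cv2.resize(e['img'][170:220,220:320,::-1],(600,300),interpolation=cv2.INTER_CUBIC)
cv2.imwrite('pics/w4.png',np.vstack([a,b]))
```

```text
4.55 [504.92096047  87.12591766 109.00260637] [-0.03886702  0.14932192 -0.42690252] 63.155968421733476
```

View pics/w4.png

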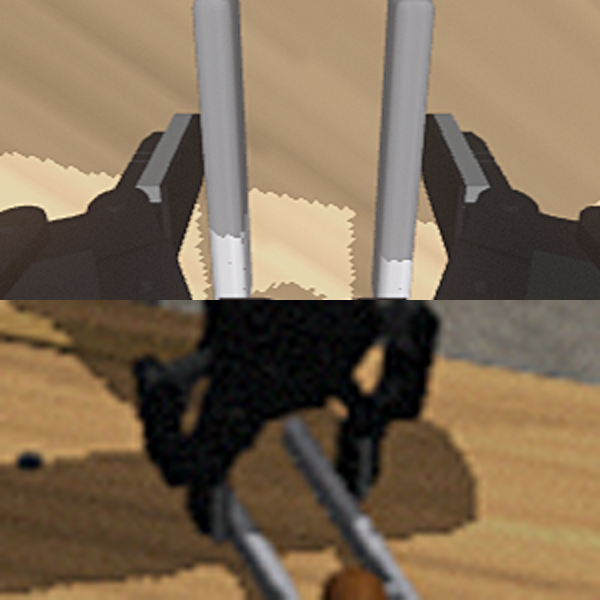

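Emit:
arm_command(
  rows=[
    {"dx": 0.001, "dy": 0.0, "dz": 0.0, "wx": 0.0, "wy": 0.0, "wz": 0.0, "gripper": -0.48},
    {"dx": 0.002, "dy": 0.0, "dz": 0.0, "wx": 0.0, "wy": 0.0, "wz": 0.0, "gripper": -0.48},
    {"dx": 0.003, "dy": 0.0, "dz": 0.0, "wx": 0.0, "wy": 0.0, "wz": 0.0, "gripper": -0.48},
    {"dx": 0.003, "dy": 0.0, "dz": 0.0, "wx": 0.0, "wy": 0.0, "wz": 0.0, "gripper": -0.52},
    {"dx": 0.003, "dy": 0.0, "dz": 0.0, "wx": 0.0, "wy": 0.0, "wz": 0.0, "gripper": -0.36},
    {"dx": 0.003, "dy": 0.0, "dz": 0.0, "wx": 0.0, "wy": 0.0, "wz": 0.0, "gripper": -0.36},
    {"dx": 0.003, "dy": 0.0, "dz": 0.0, "wx": 0.0, "wy": 0.0, "wz": 0.0, "gripper": -0.36},
    {"dx": 0.003, "dy": 0.0, "dz": 0.0, "wx": 0.0, "wy": 0.0, "wz": 0.0, "gripper": -0.36},
  ],
)

```text
clock: 5.45
position: [504.9, 87.1, 106.1]
ee_rot: [-0.249, 0.661, 0.249, 0.663]
contact_force: [-0.1, -0.2, 0.0]
gripper_width: 58.1
```

No contact with the board, and the fingers have reached the handles (opening 58.1). Squeezing now.

Emit:
arm_command(
  rows=[
    {"dx": 0.0, "dy": 0.0, "dz": 0.0, "wx": 0.0, "wy": 0.0, "wz": 0.0, "gripper": -0.2},
    {"dx": 0.0, "dy": 0.0, "dz": 0.0, "wx": 0.0, "wy": 0.0, "wz": 0.0, "gripper": 0.0},
    {"dx": 0.0, "dy": 0.0, "dz": 0.0, "wx": 0.0, "wy": 0.0, "wz": 0.0, "gripper": 0.2},
    {"dx": 0.0, "dy": 0.0, "dz": 0.0, "wx": 0.0, "wy": 0.0, "wz": 0.0, "gripper": 0.3},
    {"dx": 0.0, "dy": 0.0, "dz": 0.0, "wx": 0.0, "wy": 0.0, "wz": 0.0, "gripper": 0.3},
    {"dx": 0.0, "dy": 0.0, "dz": 0.0, "wx": 0.0, "wy": 0.0, "wz": 0.0, "gripper": 0.3},
    {"dx": 0.0, "dy": 0.0, "dz": 0.0, "wx": 0.0, "wy": 0.0, "wz": 0.0, "gripper": 0.3},
    {"dx": 0.0, "dy": 0.0, "dz": 0.0, "wx": 0.0, "wy": 0.0, "wz": 0.0, "gripper": 0.3},
  ],
)

```text
clock: 6.25
position: [506.5, 88.4, 109.6]
ee_rot: [-0.249, 0.659, 0.249, 0.665]
contact_force: [-6.9, 2.7, 17.6]
gripper_width: 30.2
```

Run:
```python
from h import *
s=arm.read_state(); d=get_image('wrist'); e=get_image('scene')
print(s['clock'],s['position'],s['contact_force'],s['gripper_width'])
a=cv2.resize(d['img'][180:330,100:400,::-1],(600,300),interpolation=cv2.INTER_CUBIC)
b=cv2.resize(e['img'][180:240,220:340,::-1],(600,300),interpolation=cv2.INTER_CUBIC)
cv2.imwrite('pics/w5.png',np.vstack([a,b]))
```

```text
6.25 [506.47974563  88.35000956 109.57906691] [-6.88861262  2.66100184 17.63959148] 30.201239996023975
```

View pics/w5.png

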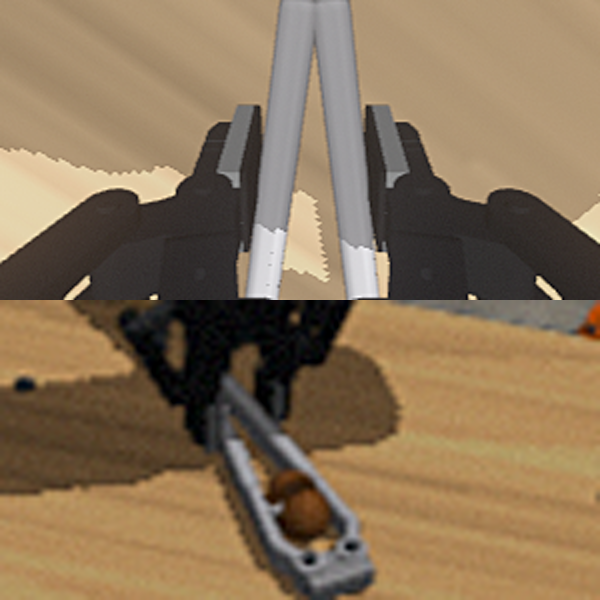

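Both handles meet at the tips (310,0), the nut has split in two, and the opening is 30 mm. Releasing.

Emit:
arm_command(
  rows=[
    {"dx": 0.0, "dy": 0.0, "dz": 0.0, "wx": 0.0, "wy": 0.0, "wz": 0.0, "gripper": 0.1},
    {"dx": 0.0, "dy": 0.0, "dz": 0.0, "wx": 0.0, "wy": 0.0, "wz": 0.0, "gripper": -0.2},
    {"dx": 0.0, "dy": 0.0, "dz": 0.0, "wx": 0.0, "wy": 0.0, "wz": 0.0, "gripper": -0.5},
    {"dx": 0.0, "dy": 0.0, "dz": 0.0, "wx": 0.0, "wy": 0.0, "wz": 0.0, "gripper": -0.8},
    {"dx": 0.0, "dy": 0.0, "dz": 0.0, "wx": 0.0, "wy": 0.0, "wz": 0.0, "gripper": -0.8},
    {"dx": 0.0, "dy": 0.0, "dz": 0.0, "wx": 0.0, "wy": 0.0, "wz": 0.0, "gripper": -0.8},
    {"dx": 0.0, "dy": 0.0, "dz": 0.0, "wx": 0.0, "wy": 0.0, "wz": 0.0, "gripper": -0.8},
    {"dx": 0.0, "dy": 0.0, "dz": 0.0, "wx": 0.0, "wy": 0.0, "wz": 0.0, "gripper": -0.8},
  ],
)

```text
clock: 7.15
position: [506.5, 88.3, 109.5]
ee_rot: [-0.249, 0.659, 0.249, 0.664]
contact_force: [-0.2, -1.0, 1.1]
gripper_width: 77.1
```

Emit:
arm_command(
  rows=[
    {"dx": -0.015, "dy": 0.0, "dz": 0.0, "wx": 0.0, "wy": 0.0, "wz": 0.0, "gripper": -0.8},
    {"dx": -0.04, "dy": 0.0, "dz": 0.0, "wx": 0.0, "wy": 0.0, "wz": 0.0, "gripper": -0.8},
    {"dx": -0.07, "dy": 0.0, "dz": 0.0, "wx": 0.0, "wy": 0.0, "wz": 0.0, "gripper": -0.8},
    {"dx": -0.1, "dy": 0.0, "dz": 0.0, "wx": 0.0, "wy": 0.0, "wz": 0.0, "gripper": -0.8},
    {"dx": -0.13, "dy": 0.0, "dz": 0.0, "wx": 0.0, "wy": 0.0, "wz": 0.0, "gripper": -0.8},
    {"dx": -0.15, "dy": 0.0, "dz": 0.0, "wx": 0.0, "wy": 0.0, "wz": 0.0, "gripper": -0.8},
    {"dx": -0.15, "dy": 0.0, "dz": 0.0, "wx": 0.0, "wy": 0.0, "wz": 0.0, "gripper": -0.8},
    {"dx": -0.15, "dy": 0.0, "dz": 0.0, "wx": 0.0, "wy": 0.0, "wz": 0.0, "gripper": -0.8},
  ],
)

```text
clock: 7.95
position: [505.0, 87.9, 259.2]
ee_rot: [-0.249, 0.659, 0.25, 0.664]
contact_force: [-0.4, -0.6, -1.6]
gripper_width: 76.6
```

Run:
```python
from h import *
s=arm.read_state(); d=get_image('wrist'); e=get_image('scene')
print(s['clock'],s['position'],s['contact_force'],s['gripper_width'])
d['st']=s; pickle.dump(d,open('w6.pkl','wb'))
a=cv2.resize(d['img'][100:300,120:400,::-1],(420,300),interpolation=cv2.INTER_CUBIC)
b=cv2.resize(e['img'][120:260,100:380,::-1],(600,300),interpolation=cv2.INTER_CUBIC)
a=cv2.copyMakeBorder(a,0,0,0,180,cv2.BORDER_CONSTANT)
cv2.imwrite('pics/w6.png',np.vstack([a,b]))
```

```text
7.95 [505.00817657  87.89139512 259.19868746] [-0.39521116 -0.64580078 -1.59389283] 76.6145306847939
```

View pics/w6.png

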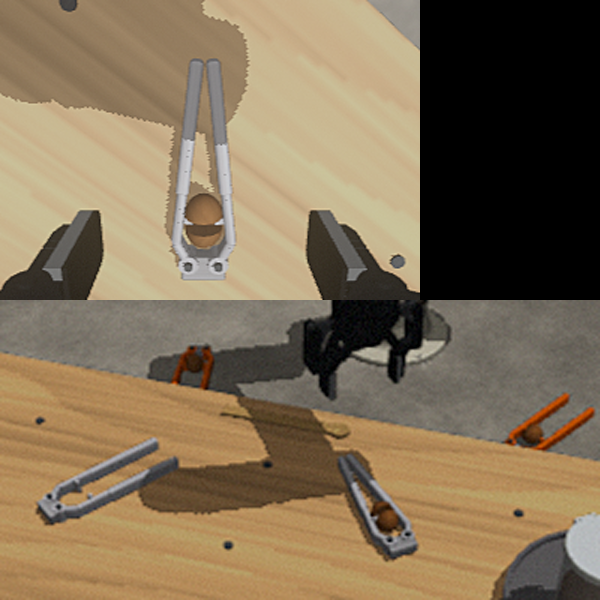

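Run:
```python
from h import *
W=pickle.load(open('w6.pkl','rb'))
c=W['img'][130:290,220:290,::-1]; cv2.imwrite('pics/w7.png',cv2.resize(c,(262,600),interpolation=cv2.INTER_CUBIC))
g=W['img'].sum(2).astype(int)
for y in (145,150,160,170): print(y,g[y,235:278])
```

```text
145 [381 373 374 367 362 372 374 370 374 381 336 324 390 403 407 401 403 407
 396 364 339 356 353 337 386 400 404 401 407 405 388 345 338 379 371 373
 370 377 379 381 381 384 386]
150 [390 387 393 392 394 382 384 378 374 346 326 354 394 406 405 403 403 399
 376 324 329 379 342 329 370 392 406 405 406 409 405 375 343 352 376 369
 376 370 375 375 369 374 377]
160 [367 371 369 373 372 378 381 389 363 334 366 399 404 404 397 404 401 372
 330 352 401 398 399 356 328 372 393 403 405 403 409 405 367 337 354 376
 376 375 376 379 379 379 379]
170 [352 361 368 367 375 372 373 356 342 370 398 410 404 400 402 398 358 331
 357 387 386 390 389 397 353 322 370 390 407 402 401 410 399 361 372 403
 391 391 382 383 379 374 367]
```

View pics/w7.png

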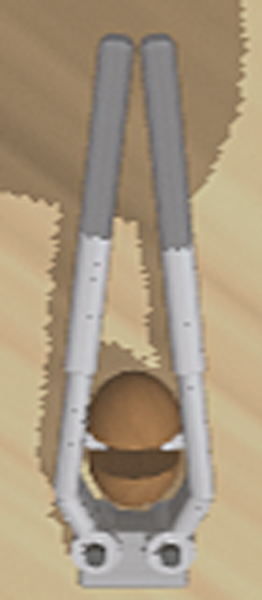

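Run:
```python
from h import *
W=pickle.load(open('w6.pkl','rb')); Pm=PW(W)
def ray(uv,z):
    A=np.c_[Pm[:,0],Pm[:,1],-np.array([*uv,1])]; return np.linalg.solve(A,-(Pm[:,2]*z+Pm[:,3]))[:2]
p=np.array([[115,45],[159,45],[83,365],[188,365]])/3.75+[220,130]-.5
for z in (119,123):
    X=np.array([ray(u,z) for u in p]); v=[X[2]-X[0],X[3]-X[1]]; a=[np.arctan2(*q[::-1]) for q in v]
    e=(X[0]+X[1])/2; ax=(X[2]+X[3])/2-e; ax/=np.linalg.norm(ax)
    print('half angle',abs(a[0]-a[1])/2,'tip sep',np.linalg.norm(X[0]-X[1]),'len',np.linalg.norm(v[0]),'grip',e+45*ax)
h=get_image('top'); o=pickle.load(open('top.pkl','rb'))
d=cv2.absdiff(h['img'],o['img']).sum(2); print('spare region diff',d[100:170,310:362].mean())
h=get_image('scene'); o=pickle.load(open('scene.pkl','rb'))
d=cv2.absdiff(h['img'],o['img']).sum(2); print('spare region diff scene',d[182:226,118:188].mean())
arm.job_done()
```

```text
half angle 0.10271694728575953 tip sep 12.2558309051224 len 98.82756889862033 grip [507.92163779  89.38886055]
half angle 0.10271694728575964 tip sep 12.082457316306872 len 97.42953310435128 grip [507.50687728  89.02955935]
spare region diff 30.730494505494505
spare region diff scene 38.080844155844154
the job is handed in; nothing more can be done
```

The silver nutcracker with the walnut is cracked and fully shut. It is lying where it was, with the gripper lifted clear, and the job is handed in at about 8 s of the 27 s allowed.

- **Squeeze:** I closed the gripper across its handles at the squeeze point until they stopped at an opening of 30 mm. I then opened the fingers and lifted 150 mm straight up.
- **Handles:** The wrist picture after release shows the nut in two halves and the handles staying shut. I measured a closing angle of about 0.103 rad, above the required 0.095. The tip spacing is 12 mm; about 14 mm is expected when shut.
- **Position:** The squeeze point measured about 2–3 mm from where it started. I judged that it lies flat by eye in the last pictures and did not measure the tilt.
- **Empty nutcracker:** I never went near it, and in the last scene picture it is open and appears unmoved. A before/after pixel comparison gave non-zero differences (31 and 38). The arm's shadow now reaches that area in the scene view, so I don't count this as movement, but it is not proof either.
- **Disagreements:** My readings of the board height ranged from about 101 to 112 mm between views. At full squeeze the closing fingertips also touched the board. They pressed with about 18 N and lifted the arm about 3.5 mm, within the force limits.

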